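# Release a parts tray past its spring stop

## Robot

A 6-joint arm with a two-finger parallel gripper is mounted at the origin on the work surface. World frame = base frame: x ahead of the robot, y to its left, z up, the work surface at z = 0. Lengths are in m, angles in rad, forces in N, time in s.
With the tool pointing down it reaches from about 0.425 to 0.95 m from the base axis. Payload 3.5 kg.
Tool frame: the origin (TCP) lies at the very end of the fingers, on their centre line; the grasp point (between the pads) lies arm.tcp_to_grasp behind it (arm.tcp_to_grasp is the distance from the TCP to the grasp point, in m); z points along the fingers, x is the direction in which the jaws open and shut, and the axes are right-handed (so a half turn about z gives the same grasp; the last joint's range is limited). The gripper opens to 85 mm and grips with 20 to 120 N. Pads are 22 mm wide; open, the fingers measure 114 mm over their backs; the gripper's body (76 mm by 85 mm) begins 54 mm behind the grasp point. The pads swing forward as they close: fully open they stand 13 mm farther back than shut.
Start: joints at [1.128, 0.286, 1.577, -0, 1.279, -0.15], TCP at [0.195, 0.646, 0.231] pointing down, gripper open.
Joint ranges: [-2.77, 2.77], [-0.9, 2.22], [0.21, 2.48], [-1.53, 4.67], [0.24, 2.81], [-2.84, 2.84]. Speed limits (rad/s): [2.79, 2.79, 3.14, 3.14, 3.14, 3.14].

## Interface

Orientations are given as a unit quaternion [x, y, z, w].
In Python, from workcell import arm, camera, calibration gives the robot as it stands.
- The arm moves only by the tool play_rows, never from a script. Its argument "motion" is a list of rows, each an object of numbers: "tx", "ty", "tz": the shift along the tool's x, y, z in units of 25 mm (1.0 is 25 mm); "wx", "wy", "wz": the turn, a rotation vector about the tool's x, y, z in units of 8 degrees (1.0 is 8 degrees); "grip": the closure, from 0 (fully open) to 1 (shut). In form: [{"tx": .., "ty": .., "tz": .., "wx": .., "wy": .., "wz": .., "grip": ..}, ...]. A call has 1 to 20 rows; each row shifts and turns the commanded pose from where the row before left it, along the tool's axes as they then stand; what a row does not reach is not made up. A row lasts 1/8 s, in which the tool goes at most 62.5 mm and 10.7 degrees, less where a joint would pass 70% of its speed; a pose out of reach is approached as far as the arm can. A call is refused whole if a number of a shift passes 1 or a number of a turn 1, either way. A call with a gripper value outside its range is refused whole. The fingers move at their own pace and stop on an object; "grip_force" is the grip in N (left out, the last holds). Time passes only in rows, so rows that do not move let the fingers close. It gives the time, the measured TCP pose, the force and the opening at its end, in the units of the state.
- arm.sense(): the state, without advancing time (a new reading comes with each control period).
- camera(name): name is "scene" or "side" or "wrist"; returns (picture, depth): 480x640x3 uint8, blue, green, red; 480x640 float32, m along the optical axis (not along the pixel's ray), 0 where there is no reading.
- calibration(name): a dict with "vertical_fov" (degrees; the focal length in pixels is half the picture's height over the tangent of half this angle, whatever the lens; pixels are square), "cx", "cy" (the principal point, pixels), "k1" (the pictures are not rectified: a ray, as slopes to the right and down, at radius r is drawn at 1 + k1 r^2 times it, then the intrinsics apply), "eye" and "orientation" of the camera in the world. Camera axes: x right, y up, looking along -z (the intrinsics and any distortion apply to the point x, -y, -z); pixel columns grow to the right and rows downward; lengths in m; the calibration is good to about 2 mm. A picture is of the moment at which its call begins: read the wrist's pose just before it. calibration takes no time and is no camera call; for the wrist camera it gives the pose at the moment of the call.
- arm.hand_in(): hands the job in, once; it reports no verdict.
The state is a dict: "time_s": time; "joint_pos": joint angles; "joint_velocities": joint speeds; "joint_torque": joint torques, N m; "eef_pos": TCP position; "eef_rot": TCP orientation; "force": force on the tool from outside, world axes, zero at the start; "torque": the same for the moment, N m; "finger_gap": finger opening in m.
Only numpy, scipy, OpenCV 4.12 (cv2) and the standard library are available. Lean on these libraries where they do the work, as an engineer would, in place of code of your own. Each camera call takes 0.05 s, during which the arm holds its last target.

## Task

Bring the tray of steel spacers (orange handle) forward to the picking end of its run: reach down through the loop of its handle with the fingertips, press the yellow spring stop and, keeping the stop down, draw the tray towards you by the loop, over the stop, until the stop springs back up behind the tray. Slide the tray only, do not lift it; leave the washer tray and its stop as they are and do not disturb the other things on the bench. Finish with the hand clear of everything.

Things in the scene. Friction and masses are not known exactly. Their poses are not given: they have to be found in the camera images.
- lane_spacers: Run of the spacer tray (mm): grey base 258 long (x), 112 wide, 20 high, on a black mat; a channel rail 38 high on each side, 96 apart inside, holds the tray's flanges, so it only slides along x. Origin: underside, on the stop's axis; x to the back (from the robot), y left. Front end x -141, back plate x 111. Tray rides at z 28. Fixed; left or right of the washers' run.
- cap_spacers (a point): centre of the top face of the yellow cap (30 mm in diameter) of the spring stop in front of the spacer tray; 38 mm above its run's origin when up, moves down with the cap.
- stop_spacers (a joint): how far that stop is pressed, in m: 0 up (top face 10 mm above the tray's underside, 18 above the base), 0.017 fully down (1 above the base). Spring 3 N at first, 8 N fully down; springs back when let go. Beyond 0.010 it is below the tray; once the front wall is over the cap (2 to 4 mm of travel on) the tray's bottom keeps it down.
- tray_spacers: clear open tray of small steel tube spacers, 90 x 90 x 36 mm high, flanges 102 wide; loose, 0.3 to 0.6 kg. Origin: centre of underside, axes as its run's; starts at the back of the run (x about 62 to 64, z 28 in the run's frame), front wall 2 to 4 behind the raised stop, which blocks it. The stop springs up behind it after 124 of travel; end blocks stop it at about 152.
- handle_spacers (a point): centre of the front bar of the spacer tray's orange bail handle, a flat loop of 8 mm rod. The bar runs along y, 42 mm in front of the front wall, axis 12 above the tray's underside; legs at y +-32. Opening inside the loop 38 (x) x 56 (y), the stop's cap stands up in it. A fingertip in the loop close behind the bar is over the front half of the cap.
- lane_washers: Run of the washer tray (mm): grey base 258 long (x), 112 wide, 20 high, on a black mat; a channel rail 38 high on each side, 96 apart inside, holds the tray's flanges, so it only slides along x. Origin: underside, on the stop's axis; x to the back (from the robot), y left. Front end x -141, back plate x 111. Tray rides at z 28. Fixed.
- stop_washers (a joint): the like spring stop in front of the washer tray, in m pressed down. Leave it up.
- tray_washers: clear open tray of flat steel bushing washers (blue handle), 90 x 90 x 36 mm high, flanges 102 wide; loose, 0.3 to 0.6 kg. Origin: centre of underside, axes as its run's; starts at the back of the run (x about 62 to 64, z 28 in the run's frame), front wall 2 to 4 behind the raised stop, which blocks it. Leave it there.
- wheel_a: blue skate wheel lying flat on the mat, 54 mm in diameter, 33 high; origin at the centre of its underside. Leave alone.
- wheel_b: another such blue wheel.
- jar: glass jar with an aluminium screw lid, 60 mm in diameter, 80 high, standing on the mat; origin at the centre of its underside. Leave alone.
- skate_tool: red T-shaped skate tool lying on the bench, 170 mm long (x) x 104 wide x 13 high; origin at its underside in mid-handle. Leave alone.
- riser_pad: aluminium riser pad lying on the bench, 110 x 58 x 6 mm, with four holes; origin at the centre of its underside. Leave alone.
Not all that is in view belongs to the job. What is shaped like the tray_spacers but brown or green is not meant.

How it is judged:
On the way, in this order (a step that is already met when the one before it is completed fails the run):
1. the stop in front of the spacer tray is pressed down below the tray while the tray is still home (value of joint stop_spacers above 0.01 m and x of tray_spacers in the frame of lane_spacers above 0.054 m), for 0.1 s.
2. the tray is drawn over the stop, which is still down (value of joint stop_spacers above 0.005 m and x of tray_spacers in the frame of lane_spacers below 0.045 m), for 0.1 s.
At the end, for the whole second after the job is handed in: The spacer tray lies flat and at rest in the front part of its run, wholly in front of its stop (at least 121 mm forward of its start), the stop is up again behind it (within 3 mm), and the washer tray (within 10 mm) and its stop (within 3 mm) are as they were (x of tray_spacers in the frame of lane_spacers below -0.059 m and value of joint each of stop_spacers, stop_washers below 0.003 m and z of tray_spacers in the frame of lane_spacers between 0.025 and 0.033 m and angle between tray_spacers's own z axis and vertical below 0.05 rad and linear speed of tray_spacers below 0.01 m/s and distance of tray_washers from where it was at the start of the episode below 0.01 m); the robot touches nothing.
It fails at once if the spacer tray is lifted more than 8 mm off its ledges or tipped more than 8 degrees (z of tray_spacers in the frame of lane_spacers above 0.036 m or angle between tray_spacers's own z axis and vertical above 0.14 rad).
It fails at once if the washer tray is moved more than 10 mm (distance of tray_washers from where it was at the start of the episode above 0.01 m).
It fails at once if the washer tray's stop is pressed more than 4 mm (value of joint stop_washers above 0.004 m).
It fails at once if a wheel, the jar, the skate tool or the riser pad is moved more than 15 mm (distance of any of wheel_a, wheel_b, jar, skate_tool, riser_pad from where it was at the start of the episode above 0.015 m).
It also fails if it takes over 35 s, if anything falls off the work surface, if the arm or the gripper's body presses on something with over 40 N, if the wrist force passes 120 N, or if a joint passes its speed limit or range.

## Working session

There is one attempt and no reset: what is moved stays moved. The work goes in short steps, Python scripts to look and compute and a tool call to move; the robot and the scene stay as the last step left them, time stands still between calls to the robot, and variables do not carry over. Pictures are saved under pics/ and viewed, and the job is handed in when it is done.

Besides the shell and the picture viewer there is one more tool, called after "Request:" as a command line: name --argument value ..., lists and objects as JSON in quotes. play_rows: Moves the arm, as the interface text tells. Its arguments: {"type":"object","properties":{"motion":{"type":"array","items":{"type":"object","properties":{"tx":{"type":"number"},"ty":{"type":"number"},"tz":{"type":"number"},"wx":{"type":"number"},"wy":{"type":"number"},"wz":{"type":"number"},"grip":{"type":"number"}}}},"grip_force":{"type":"number"}},"required":["motion"]}

```bash
ls; mkdir -p pics; python3 - <<'E'
from workcell import arm, camera, calibration
import cv2,numpy as np
print(arm.sense())
for n in ("scene","side"):
    p,d=camera(n); cv2.imwrite(f"pics/{n}0.png",p); np.save(f"{n}0.npy",d); print(n,calibration(n))
print(arm.tcp_to_grasp)
E
```

```text
pics
{'time_s': 0.0, 'joint_pos': array([ 1.12801487e+00,  2.87199893e-01,  1.57819252e+00, -4.35027339e-05,
        1.27862949e+00, -1.49988818e-01]), 'joint_velocities': array([-0.0018411 , -0.00106506,  0.00053436, -0.00038159, -0.00059841,
       -0.00089259]), 'joint_torque': array([-5.09015408e-04, -4.05998254e+01, -2.92617077e+01, -1.33566555e-04,
        6.03321139e-03, -9.65547258e-06]), 'eef_pos': array([0.19450629, 0.64566596, 0.22991598]), 'eef_rot': array([ 8.02687109e-01,  5.96399136e-01, -1.06248590e-03,  5.88957463e-04]), 'force': array([ 0.2777565 , -1.03978588, -0.13087224]), 'torque': array([0.09714171, 0.01710889, 0.02310547]), 'finger_gap': 0.08535769118195254}
scene {'vertical_fov': 48.32299508181252, 'cx': 317.7885955393485, 'cy': 238.78448624346925, 'k1': -0.11031794437317853, 'eye': array([ 1.00732032, -0.40487291,  1.05604876]), 'orientation': array([0.28037002, 0.11139088, 0.36373074, 0.88129715])}
side {'vertical_fov': 57.38383723921135, 'cx': 310.9178163899641, 'cy': 237.83221864582367, 'k1': 0.03437565443940715, 'eye': array([ 0.36546477, -0.60565589,  0.67721111]), 'orientation': array([ 0.4036696 , -0.04880338, -0.10187085,  0.90790496])}
0.0187
```

View pics/scene0.png

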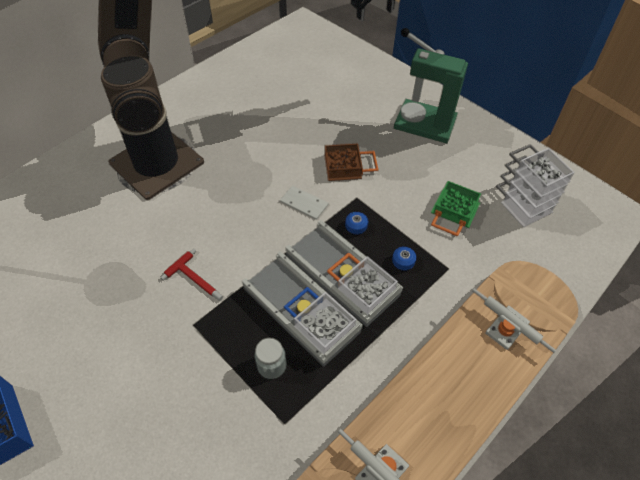

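View pics/side0.png

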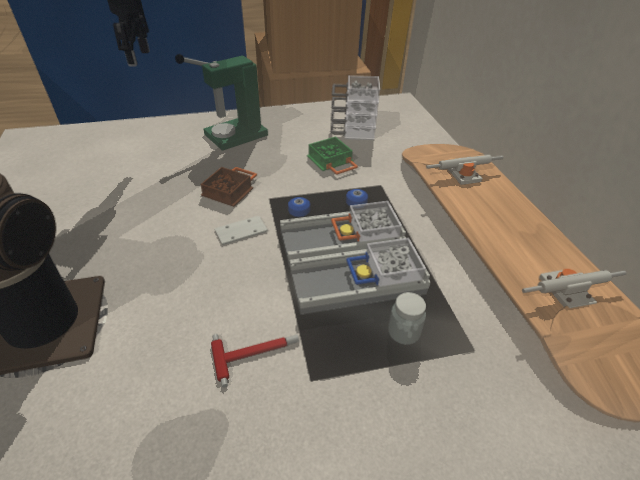

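Candidates with an orange handle in the scene view: a brown tray (343,162), a green tray (457,203), and the clear tray in the lane with the yellow cap (368,283). The clear one fits, so I'll confirm it in a crop and measure it.

```bash
cat > h.py <<'E'
import cv2,numpy as np
from workcell import arm,camera,calibration
from scipy.spatial.transform import Rotation as R
def KD(c):
    f=240/np.tan(np.radians(c['vertical_fov']/2))
    return np.array([[f,0,c['cx']],[0,f,c['cy']],[0,0,1]]),np.array([c['k1'],0,0,0,0.])
def rays(c,px):
    K,D=KD(c); n=cv2.undistortPoints(np.array(px,float).reshape(-1,1,2),K,D).reshape(-1,2)
    v=np.c_[n[:,0],-n[:,1],-np.ones(len(n))]
    return R.from_quat(c['orientation']).apply(v)
def onz(c,px,z):
    v=rays(c,px); e=np.array(c['eye']); return e+v*((z-e[2])/v[:,2])[:,None]
def proj(c,P):
    K,D=KD(c); q=R.from_quat(c['orientation']).inv().apply(np.atleast_2d(P)-c['eye'])*[1,-1,-1]
    return cv2.projectPoints(q,np.zeros(3),np.zeros(3),K,D)[0].reshape(-1,2)
def withdepth(c,px,d):
    px=np.atleast_2d(px); v=rays(c,px); return c['eye']+v*np.array([d[int(round(y)),int(round(x))] for x,y in px])[:,None]
def blobs(p,lo,hi,roi,mina=15):
    m=cv2.inRange(cv2.cvtColor(p,cv2.COLOR_BGR2HSV),lo,hi); k=np.zeros_like(m); x0,y0,x1,y1=roi;k[y0:y1,x0:x1]=m[y0:y1,x0:x1]
    n,l,s,ce=cv2.connectedComponentsWithStats(k)
    return [(s[i,4],ce[i],s[i,:4]) for i in range(1,n) if s[i,4]>=mina],l,k
E
python3 - <<'E'
from h import *
for n,roi in (("scene",(230,200,420,370)),("side",(270,190,440,310))):
    p=cv2.imread(f"pics/{n}0.png");d=np.load(f"{n}0.npy");c=calibration(n)
    for nm,lo,hi in (("yellow",(22,110,110),(35,255,255)),("orange",(3,140,100),(16,255,255)),("blue",(105,140,60),(125,255,255))):
        b,l,k=blobs(p,lo,hi,roi)
        for a,ce,s in b: print(n,nm,a,ce.round(1),s, 'z.058',onz(c,[ce],.058)[0].round(4) if 0 else onz(c,[ce],.038)[0].round(4), 'dep',withdepth(c,ce,d)[0].round(4))
    x0,y0,x1,y1=roi
    cv2.imwrite(f"pics/{n}_crop.png",cv2.resize(p[y0:y1,x0:x1],None,fx=4,fy=4,interpolation=cv2.INTER_CUBIC))
E
```

```text
scene yellow 87 [344.9 268.9] [340 264  12  12] z.058 [0.6102 0.0937 0.038 ] dep [0.61   0.0939 0.0376]
scene yellow 100 [302.6 304.6] [297 300  13  12] z.058 [ 0.6075 -0.0364  0.038 ] dep [ 0.6102 -0.0389  0.0449]
scene orange 154 [340.8 264.5] [328 253  31  28] z.058 [0.5956 0.0955 0.038 ] dep [0.5894 0.103  0.0228]
scene blue 329 [356.3 222.9] [346 212  22  22] z.058 [0.5415 0.207  0.038 ] dep [0.5399 0.2091 0.0346]
scene blue 361 [403.7 258.4] [393 246  23  24] z.058 [0.6859 0.2091 0.038 ] dep [0.6855 0.2098 0.0368]
scene blue 154 [298.7 299.8] [284 287  34  30] z.058 [ 0.5932 -0.0341  0.038 ] dep [ 0.5866 -0.0281  0.0217]
side yellow 111 [346.1 229.2] [340 224  13  11] z.058 [0.6116 0.0959 0.038 ] dep [0.6104 0.0924 0.0412]
side yellow 139 [363.4 270.7] [357 265  14  12] z.058 [ 0.6095 -0.0342  0.038 ] dep [ 0.608  -0.0378  0.042 ]
side orange 123 [341.6 228.6] [332 217  25  22] z.058 [0.6022 0.0999 0.038 ] dep [0.6005 0.0948 0.0427]
```

View pics/scene_crop.png

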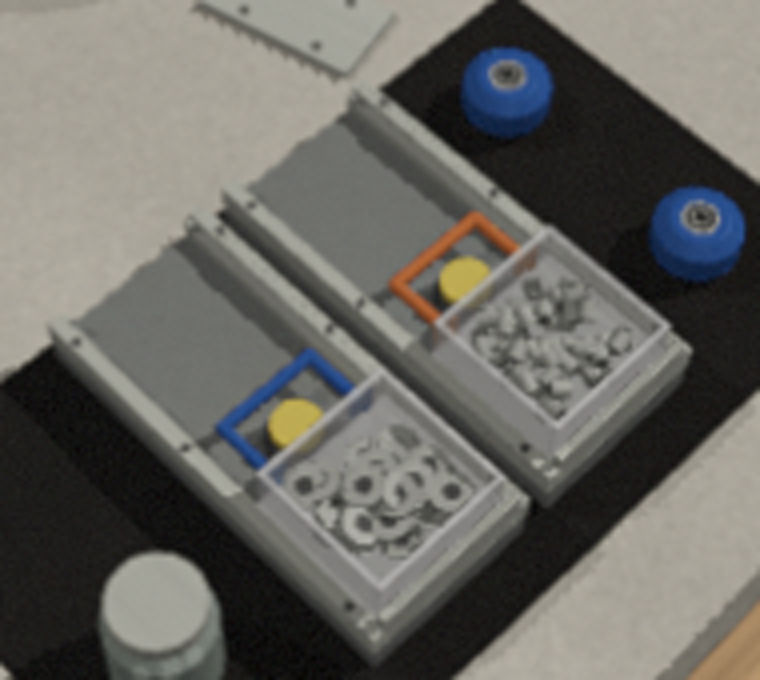

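View pics/side_crop.png

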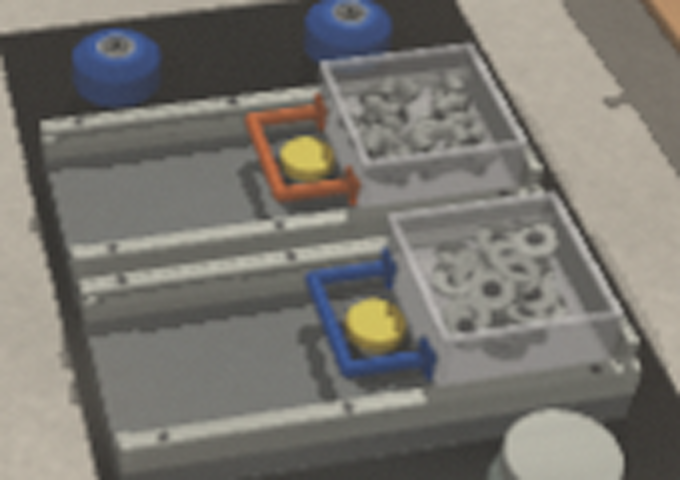

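Both crops confirm it: a clear tray of short steel tubes with an orange loop (crop bar from (475,215) to (395,285)) and a yellow cap in the loop. It sits in the left lane. Next I'll measure the yaw, bar and obstacles.

```bash
python3 - <<'E'
from h import *
c=calibration("scene");d=np.load("scene0.npy")
f=lambda u,v:(230+u/4-.375,200+v/4-.375)
def line(n,ps,z):
    q=onz(c,ps,z);v=q[-1]-q[0];print(n,q.round(4).tolist(),np.degrees(np.arctan2(v[1],v[0])).round(2),np.linalg.norm(v).round(4))
line("Rrail",[f(252,204),f(362,302),f(525,447)],.038)
line("Lrail",[f(385,100),f(494,192)],.038)
line("wR",[f(75,342),f(184,447)],.038)
line("wL",[f(222,230),f(330,328)],.038)
line("bar",[f(396,284),f(476,215)],.044)
line("capO",[f(465,278)],.038)
line("capW",[f(296,422)],.038)
s=calibration("side"); g=lambda u,v:(270+u/4-.375,190+v/4-.375)
c=s
line("side bar",[g(280,192),g(254,117)],.044)
line("side cap",[g(306,157)],.038)
line("side Rrail",[g(112,247),g(280,227)],.038)
c=calibration("scene")
for n,px in (("press",(440,60)),("lever",(405,35)),("press2",(420,58)),("green",(457,203)),("stack",(545,155)),("brown",(343,155)),("railtop",f(290,240)),("tray rim",f(548,232)) ):
    print(n,withdepth(c,[px],d)[0].round(3))
E
```

```text
Rrail [[0.4917, 0.045, 0.038], [0.5822, 0.0429, 0.038], [0.707, 0.0399, 0.038]] -1.35 0.2154
Lrail [[0.4938, 0.1521, 0.038], [0.5841, 0.1492, 0.038]] -1.81 0.0904
wR [[0.4889, -0.0869, 0.038], [0.5785, -0.0883, 0.038]] -0.9 0.0897
wL [[0.4925, 0.0206, 0.038], [0.5815, 0.0185, 0.038]] -1.39 0.089
bar [[0.5899, 0.0619, 0.044], [0.5901, 0.1271, 0.044]] 89.85 0.0652
capO [[0.612, 0.0948, 0.038]] 0.0 0.0
capW [[0.6099, -0.0356, 0.038]] 0.0 0.0
side bar [[0.5878, 0.0655, 0.044], [0.5906, 0.13, 0.044]] 87.44 0.0645
side cap [[0.6119, 0.0968, 0.038]] 0.0 0.0
side Rrail [[0.4918, 0.0494, 0.038], [0.5823, 0.045, 0.038]] -2.8 0.0906
press [0.424 0.64  0.218]
lever [0.302 0.645 0.231]
press2 [0.384 0.606 0.22 ]
green [0.67  0.444 0.02 ]
stack [0.773 0.631 0.135]
brown [0.358 0.357 0.025]
railtop [0.526 0.042 0.04 ]
tray rim [0.635 0.135 0.067]
```

Request:
play_rows --motion '[{"wz":-0.95,"grip":1},{"wz":-0.95,"grip":1},{"tx":-0.88,"grip":1},{"tx":-0.88,"grip":1},{"tx":-0.88,"grip":1},{"tx":-0.88,"grip":1},{"tx":-0.88,"grip":1},{"tx":-0.88,"grip":1},{"tx":-0.88,"grip":1},{"tx":-0.88,"grip":1},{"grip":1}]' --grip_force 30

```text
invalid input at $.motion[0]: expected keys tx, ty, tz, wx, wy, wz, grip
```

Request:
play_rows --motion '[{"tx":-0.86,"ty":0.94,"grip":1},{"tx":-0.86,"ty":0.94,"grip":1},{"tx":-0.86,"ty":0.94,"grip":1},{"tx":-0.86,"ty":0.94,"grip":1},{"tx":-0.86,"ty":0.94,"grip":1},{"tx":-0.86,"ty":0.94,"grip":1},{"tx":-0.86,"ty":0.94,"grip":1},{"tx":-0.86,"ty":0.94,"grip":1},{"tx":-0.86,"ty":0.94,"grip":1},{"tx":-0.86,"ty":0.94,"grip":1},{"tx":-0.86,"ty":0.94,"grip":1},{"tx":-0.86,"ty":0.94,"grip":1},{"tx":-0.86,"ty":0.94,"grip":1},{"tx":-0.86,"ty":0.94,"grip":1},{"tx":-0.86,"ty":0.94,"grip":1},{"tx":-0.86,"ty":0.94,"grip":1},{"tx":-0.86,"ty":0.94,"grip":1},{"grip":1},{"grip":1}]'

```text
invalid input at $.motion[0]: expected keys tx, ty, tz, wx, wy, wz, grip
```

```bash
python3 - <<'E'
from h import *
c=calibration("wrist");p,d=camera("wrist");cv2.imwrite("pics/w1.png",p);np.save("w1.npy",d)
import pickle;pickle.dump(c,open("w1.pkl","wb"));print(c);s=arm.sense();print(s['time_s'],s['eef_pos'],s['eef_rot'],s['finger_gap'],s['force'])
E
```

```text
{'vertical_fov': 71.73821843290779, 'cx': 321.7209635063362, 'cy': 234.23244546663466, 'k1': -0.04099692689899892, 'eye': array([0.11748357, 0.66873508, 0.37274007]), 'orientation': array([-0.12828563, -0.0933515 ,  0.58940873,  0.79210204])}
0.15 [0.19458475 0.64582313 0.23026016] [ 8.02700324e-01  5.96381906e-01 -7.98115067e-04  4.17736799e-04] 0.08567337892381048 [-0.16144305 -0.25851935 -0.75436158]
```

View pics/w1.png

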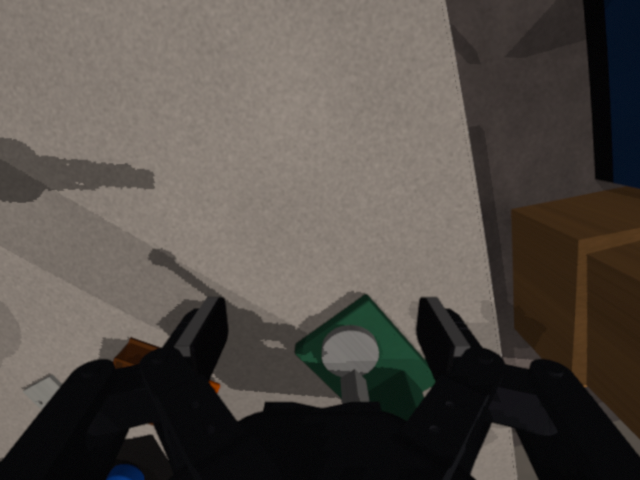

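The calls were refused because every row needs all the keys. The picture shows the press under the open hand (350,350), so I'll retract first as planned.

Request:
play_rows --motion '[{"tx":0,"ty":0,"tz":0,"wx":0,"wy":0,"wz":-0.95,"grip":1},{"tx":0,"ty":0,"tz":0,"wx":0,"wy":0,"wz":-0.95,"grip":1},{"tx":-0.88,"ty":0,"tz":0,"wx":0,"wy":0,"wz":0,"grip":1},{"tx":-0.88,"ty":0,"tz":0,"wx":0,"wy":0,"wz":0,"grip":1},{"tx":-0.88,"ty":0,"tz":0,"wx":0,"wy":0,"wz":0,"grip":1},{"tx":-0.88,"ty":0,"tz":0,"wx":0,"wy":0,"wz":0,"grip":1},{"tx":-0.88,"ty":0,"tz":0,"wx":0,"wy":0,"wz":0,"grip":1},{"tx":-0.88,"ty":0,"tz":0,"wx":0,"wy":0,"wz":0,"grip":1},{"tx":-0.88,"ty":0,"tz":0,"wx":0,"wy":0,"wz":0,"grip":1},{"tx":-0.88,"ty":0,"tz":0,"wx":0,"wy":0,"wz":0,"grip":1},{"tx":0,"ty":0,"tz":0,"wx":0,"wy":0,"wz":0,"grip":1}]' --grip_force 30

```text
time_s: 1.52
eef_pos: [0.1898, 0.4695, 0.231]
eef_rot: [0.717, 0.697, -0.0, 0.0]
force: [-0.0, 0.7, 0.7]
finger_gap: -0.0002
```

Request:
play_rows --motion '[{"tx":-0.86,"ty":0.94,"tz":0,"wx":0,"wy":0,"wz":0,"grip":1},{"tx":-0.86,"ty":0.94,"tz":0,"wx":0,"wy":0,"wz":0,"grip":1},{"tx":-0.86,"ty":0.94,"tz":0,"wx":0,"wy":0,"wz":0,"grip":1},{"tx":-0.86,"ty":0.94,"tz":0,"wx":0,"wy":0,"wz":0,"grip":1},{"tx":-0.86,"ty":0.94,"tz":0,"wx":0,"wy":0,"wz":0,"grip":1},{"tx":-0.86,"ty":0.94,"tz":0,"wx":0,"wy":0,"wz":0,"grip":1},{"tx":-0.86,"ty":0.94,"tz":0,"wx":0,"wy":0,"wz":0,"grip":1},{"tx":-0.86,"ty":0.94,"tz":0,"wx":0,"wy":0,"wz":0,"grip":1},{"tx":-0.86,"ty":0.94,"tz":0,"wx":0,"wy":0,"wz":0,"grip":1},{"tx":-0.86,"ty":0.94,"tz":0,"wx":0,"wy":0,"wz":0,"grip":1},{"tx":-0.86,"ty":0.94,"tz":0,"wx":0,"wy":0,"wz":0,"grip":1},{"tx":-0.86,"ty":0.94,"tz":0,"wx":0,"wy":0,"wz":0,"grip":1},{"tx":-0.86,"ty":0.94,"tz":0,"wx":0,"wy":0,"wz":0,"grip":1},{"tx":-0.86,"ty":0.94,"tz":0,"wx":0,"wy":0,"wz":0,"grip":1},{"tx":-0.86,"ty":0.94,"tz":0,"wx":0,"wy":0,"wz":0,"grip":1},{"tx":-0.86,"ty":0.94,"tz":0,"wx":0,"wy":0,"wz":0,"grip":1},{"tx":-0.86,"ty":0.94,"tz":0,"wx":0,"wy":0,"wz":0,"grip":1},{"tx":0,"ty":0,"tz":0,"wx":0,"wy":0,"wz":0,"grip":1},{"tx":0,"ty":0,"tz":0,"wx":0,"wy":0,"wz":0,"grip":1}]'

```text
time_s: 3.9
eef_pos: [0.5791, 0.0945, 0.2308]
eef_rot: [0.717, 0.697, -0.0, -0.001]
force: [-1.5, 0.2, 0.6]
finger_gap: -0.0002
```

```bash
python3 - <<'E'
from h import *
c=calibration("wrist");p,d=camera("wrist");cv2.imwrite("pics/w2.png",p);np.save("w2.npy",d)
import pickle;pickle.dump(c,open("w2.pkl","wb"));print(c['eye']);s=arm.sense();print(s['time_s'],s['eef_pos'],s['eef_rot'],s['finger_gap'],s['force'])
for nm,lo,hi in (("yellow",(22,110,80),(35,255,255)),("orange",(3,140,80),(16,255,255))):
    for a,ce,b in blobs(p,lo,hi,(0,0,640,480))[0]: print(nm,a,ce.round(1),b,onz(c,[ce],.038)[0].round(4))
E
```

```text
[0.49871093 0.09613656 0.37359097]
3.95 [0.57890901 0.09477311 0.23100426] [ 7.16544887e-01  6.97540866e-01 -1.17100056e-04 -3.90254181e-04] 0.0001016762305555769 [0.74657612 0.08858108 0.01518442]
yellow 666 [201.5 238.2] [187 225  30  27] [ 0.6101 -0.0363  0.038 ]
yellow 657 [322.7 237.4] [308 224  30  28] [0.6126 0.0939 0.038 ]
orange 553 [541.5  26.2] [513   0  58  56] [0.4151 0.2982 0.038 ]
orange 1568 [598.3  30.3] [554   0  86  73] [0.4178 0.3531 0.038 ]
orange 1192 [322.5 230.4] [285 214  76  44] [0.6047 0.0939 0.038 ]
orange 862 [554.7 281.3] [536 247  44  65] [0.6725 0.3574 0.038 ]
orange 273 [541.2 407.1] [523 398  37  25] [0.8591 0.3791 0.038 ]
orange 3231 [ 38.8 436.6] [  7 406  83  74] [ 0.9011 -0.317   0.038 ]
```

View pics/w2.png

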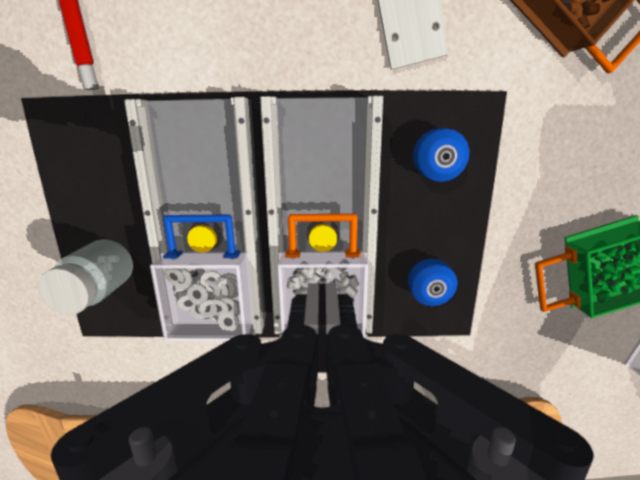

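The wrist view shows the orange bar at row ~216, the legs at columns ~291 and ~355, and the cap at (323,237). The hand is lined up with the lane.

```bash
python3 - <<'E'
from h import *
import pickle
c=pickle.load(open("w2.pkl","rb"));p=cv2.imread("pics/w2.png")
_,l,k=blobs(p,(3,140,60),(16,255,255),(270,200,370,265))
for u in (300,310,322,335,345):
    r=np.where(k[200:224,u])[0]+200; print(u,r.min(),r.max(),onz(c,[(u,r.mean())],.040)[0].round(4), onz(c,[(u,r.max()+.5)],.040)[0].round(4))
for v in (228,234,240):
    q=np.where(k[v])[0]; a=q[q<322];b=q[q>322]; print(v,a.min(),a.max(),b.min(),b.max(),onz(c,[(a.mean(),v),(b.mean(),v)],.04).round(4).tolist())
# rail edges
g=cv2.cvtColor(p,cv2.COLOR_BGR2GRAY).astype(float)
for v in (110,140,170,200): 
    row=g[v-3:v+4].mean(0); 
    seg=np.where(row[255:390]>150)[0]+255
    L=seg[seg<300];Rr=seg[seg>345]; print(v,L.min(),L.max(),Rr.min(),Rr.max(),onz(c,[(L.mean(),v),(Rr.mean(),v)],.038)[:,:2].round(4).tolist())
E
```

```text
300 214 221 [0.5894 0.0709 0.04  ] [0.5938 0.0707 0.04  ]
310 214 221 [0.5897 0.0813 0.04  ] [0.594  0.0811 0.04  ]
322 214 221 [0.59   0.0938 0.04  ] [0.5944 0.0936 0.04  ]
335 214 221 [0.5904 0.1073 0.04  ] [0.5947 0.1072 0.04  ]
345 214 220 [0.5901 0.1177 0.04  ] [0.5939 0.1177 0.04  ]
228 288 295 350 357 [[0.6006, 0.0614, 0.04], [0.6023, 0.1266, 0.04]]
234 289 295 350 357 [[0.6073, 0.0615, 0.04], [0.609, 0.1266, 0.04]]
240 288 295 350 356 [[0.614, 0.0606, 0.04], [0.6157, 0.1261, 0.04]]
110 262 276 372 381 [[0.483, 0.046], [0.4857, 0.1485]]
140 263 278 371 380 [[0.5108, 0.0455], [0.5135, 0.1481]]
170 265 279 370 379 [[0.5399, 0.0449], [0.5426, 0.1477]]
200 267 280 369 377 [[0.5706, 0.0443], [0.5733, 0.1468]]
```

Request:
play_rows --motion '[{"tx":0,"ty":0.58,"tz":0.8,"wx":0,"wy":0,"wz":0,"grip":1},{"tx":0,"ty":0.58,"tz":0.8,"wx":0,"wy":0,"wz":0,"grip":1},{"tx":0,"ty":0,"tz":0.8,"wx":0,"wy":0,"wz":0,"grip":1},{"tx":0,"ty":0,"tz":0.8,"wx":0,"wy":0,"wz":0,"grip":1},{"tx":0,"ty":0,"tz":0.8,"wx":0,"wy":0,"wz":0,"grip":1},{"tx":0,"ty":0,"tz":0.8,"wx":0,"wy":0,"wz":0,"grip":1},{"tx":0,"ty":0,"tz":0.8,"wx":0,"wy":0,"wz":0,"grip":1},{"tx":0,"ty":0,"tz":0.8,"wx":0,"wy":0,"wz":0,"grip":1},{"tx":0,"ty":0,"tz":0.4,"wx":0,"wy":0,"wz":0,"grip":1},{"tx":0,"ty":0,"tz":0,"wx":0,"wy":0,"wz":0,"grip":1},{"tx":0,"ty":0,"tz":0,"wx":0,"wy":0,"wz":0,"grip":1}]'

```text
time_s: 5.32
eef_pos: [0.609, 0.0932, 0.0621]
eef_rot: [0.717, 0.697, 0.001, 0.001]
force: [0.0, -0.2, -0.8]
finger_gap: -0.0002
```

```bash
python3 - <<'E'
from h import *
c=calibration("wrist");p,d=camera("wrist");cv2.imwrite("pics/w3.png",p)
q,_=camera("side");cv2.imwrite("pics/s3.png",cv2.resize(q[150:320,270:440],None,fx=3.5,fy=3.5,interpolation=cv2.INTER_CUBIC))
s=arm.sense();print(s['time_s'],s['eef_pos'],s['finger_gap'],s['force'])
E
```

```text
5.425 [0.60907924 0.0931873  0.06247063] 0.0001273835510802812 [ 0.28820519 -0.25043976 -0.93048326]
```

View pics/w3.png

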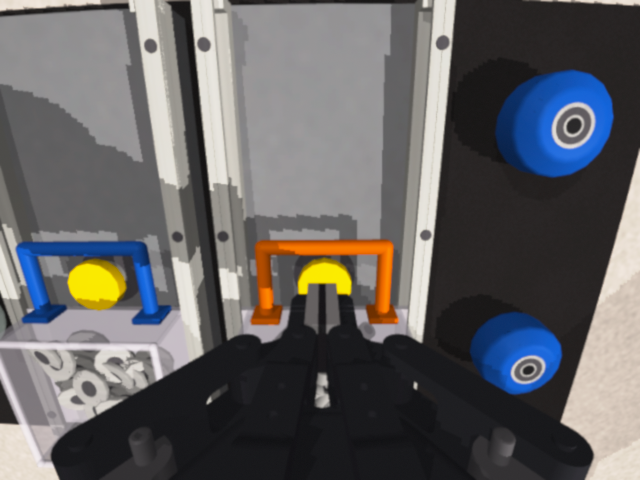

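View pics/s3.png

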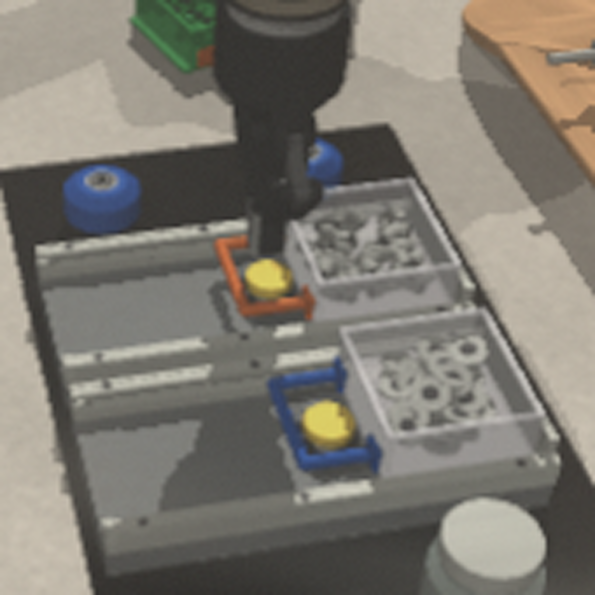

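```bash
python3 - <<'E'
from h import *
c=calibration("wrist")
print(onz(c,[(308,284),(323,284),(338,284)],.0625).round(4)); print(onz(c,[(323,254),(323,240)],.040).round(4))
E
```

```text
[[0.6003 0.0863 0.0625]
 [0.6005 0.0934 0.0625]
 [0.6007 0.1006 0.0625]]
[[0.5941 0.0936 0.04  ]
 [0.5862 0.0938 0.04  ]]
```

Request:
play_rows --motion '[{"tx":0,"ty":0,"tz":0.4,"wx":0,"wy":0,"wz":0,"grip":1},{"tx":0,"ty":0,"tz":0.4,"wx":0,"wy":0,"wz":0,"grip":1},{"tx":0,"ty":0,"tz":0.4,"wx":0,"wy":0,"wz":0,"grip":1},{"tx":0,"ty":0,"tz":0.3,"wx":0,"wy":0,"wz":0,"grip":1},{"tx":0,"ty":0,"tz":0,"wx":0,"wy":0,"wz":0,"grip":1},{"tx":0,"ty":0,"tz":0,"wx":0,"wy":0,"wz":0,"grip":1},{"tx":0,"ty":0,"tz":0,"wx":0,"wy":0,"wz":0,"grip":1}]'

```text
time_s: 6.3
eef_pos: [0.6083, 0.0932, 0.0246]
eef_rot: [0.717, 0.697, -0.0, -0.0]
force: [-2.6, -0.8, 8.0]
finger_gap: 0.0
```

```bash
python3 - <<'E'
from h import *
for n,roi in (("scene",(300,220,410,330)),("side",(300,190,420,290))):
    q,_=camera(n);x0,y0,x1,y1=roi;cv2.imwrite(f"pics/{n}4.png",cv2.resize(q[y0:y1,x0:x1],None,fx=5,fy=5,interpolation=cv2.INTER_CUBIC))
q,_=camera("wrist");cv2.imwrite("pics/w4.png",q)
s=arm.sense();print(s['time_s'],s['eef_pos'],s['finger_gap'],s['force'])
E
```

```text
6.45 [0.60832141 0.09317945 0.02457982] -6.301019347930267e-05 [-2.54770413 -0.58615849  7.95674859]
```

View pics/side4.png

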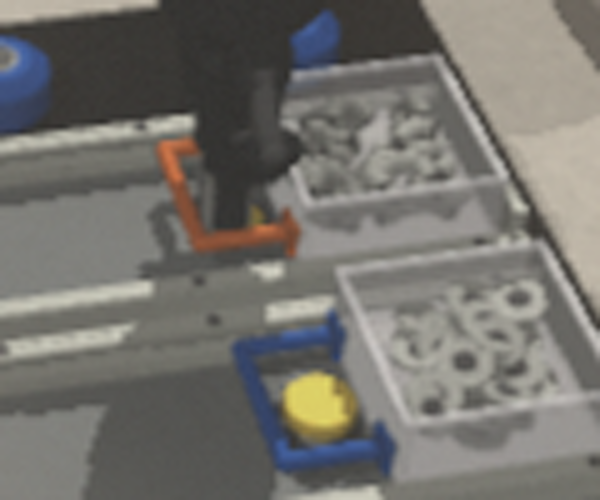

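View pics/w4.png

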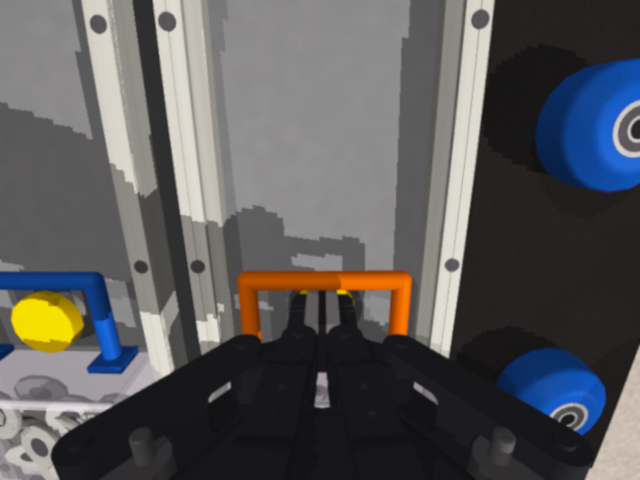

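The fingertips are inside the loop and the cap is pressed (8 N, tip at z 0.0246, about 13 mm down). The tray is still home, so I'll start the draw.

Request:
play_rows --motion '[{"tx":0,"ty":-0.2,"tz":0,"wx":0,"wy":0,"wz":0,"grip":1},{"tx":0,"ty":-0.2,"tz":0,"wx":0,"wy":0,"wz":0,"grip":1},{"tx":0,"ty":-0.2,"tz":0,"wx":0,"wy":0,"wz":0,"grip":1},{"tx":0,"ty":-0.2,"tz":0,"wx":0,"wy":0,"wz":0,"grip":1},{"tx":0,"ty":-0.2,"tz":0,"wx":0,"wy":0,"wz":0,"grip":1},{"tx":0,"ty":-0.2,"tz":0,"wx":0,"wy":0,"wz":0,"grip":1},{"tx":0,"ty":-0.2,"tz":0,"wx":0,"wy":0,"wz":0,"grip":1},{"tx":0,"ty":0,"tz":0,"wx":0,"wy":0,"wz":0,"grip":1}]'

```text
time_s: 7.45
eef_pos: [0.5761, 0.094, 0.0254]
eef_rot: [0.717, 0.697, 0.003, 0.003]
force: [5.5, 0.2, 3.9]
finger_gap: 0.0002
```

```bash
python3 - <<'E'
from h import *
for n,roi in (("side",(280,180,430,290)),):
    q,_=camera(n);x0,y0,x1,y1=roi;cv2.imwrite(f"pics/{n}5.png",cv2.resize(q[y0:y1,x0:x1],None,fx=5,fy=5,interpolation=cv2.INTER_CUBIC))
s=arm.sense();print(s['time_s'],s['eef_pos'],s['finger_gap'],s['force'])
E
```

```text
7.5 [0.57605252 0.09399771 0.02529511] 0.00018419384411074702 [ 4.74953349 -0.4022317   3.93166826]
```

View pics/side5.png

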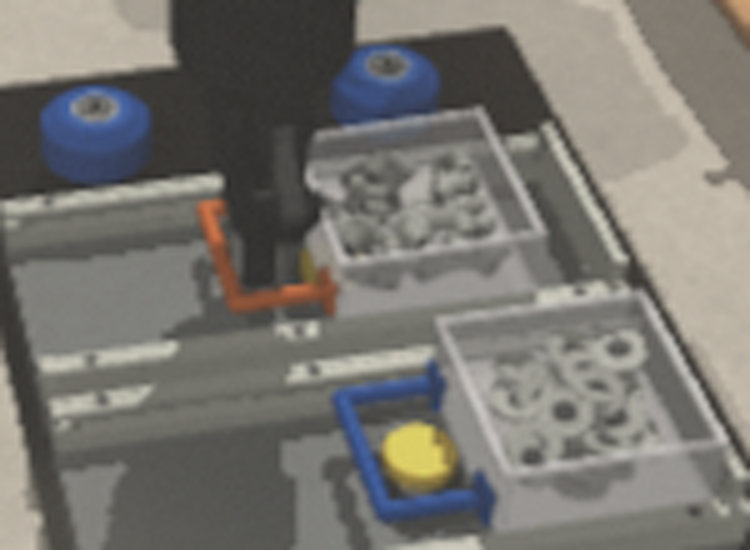

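Request:
play_rows --motion '[{"tx":0,"ty":-0.25,"tz":0,"wx":0,"wy":0,"wz":0,"grip":1},{"tx":0,"ty":-0.3,"tz":0,"wx":0,"wy":0,"wz":0,"grip":1},{"tx":0,"ty":-0.3,"tz":0,"wx":0,"wy":0,"wz":0,"grip":1},{"tx":0,"ty":-0.3,"tz":0,"wx":0,"wy":0,"wz":0,"grip":1},{"tx":0,"ty":-0.3,"tz":0,"wx":0,"wy":0,"wz":0,"grip":1},{"tx":0,"ty":-0.3,"tz":0,"wx":0,"wy":0,"wz":0,"grip":1},{"tx":0,"ty":-0.3,"tz":0,"wx":0,"wy":0,"wz":0,"grip":1},{"tx":0,"ty":-0.3,"tz":0,"wx":0,"wy":0,"wz":0,"grip":1},{"tx":0,"ty":-0.3,"tz":0,"wx":0,"wy":0,"wz":0,"grip":1},{"tx":0,"ty":-0.3,"tz":0,"wx":0,"wy":0,"wz":0,"grip":1},{"tx":0,"ty":-0.3,"tz":0,"wx":0,"wy":0,"wz":0,"grip":1},{"tx":0,"ty":-0.3,"tz":0,"wx":0,"wy":0,"wz":0,"grip":1},{"tx":0,"ty":-0.3,"tz":0,"wx":0,"wy":0,"wz":0,"grip":1},{"tx":0,"ty":-0.25,"tz":0,"wx":0,"wy":0,"wz":0,"grip":1},{"tx":0,"ty":-0.2,"tz":0,"wx":0,"wy":0,"wz":0,"grip":1},{"tx":0,"ty":-0.15,"tz":0,"wx":0,"wy":0,"wz":0,"grip":1},{"tx":0,"ty":0,"tz":0,"wx":0,"wy":0,"wz":0,"grip":1},{"tx":0,"ty":0,"tz":0,"wx":0,"wy":0,"wz":0,"grip":1}]'

```text
time_s: 9.75
eef_pos: [0.4646, 0.0971, 0.025]
eef_rot: [0.717, 0.697, 0.002, 0.002]
force: [5.2, 0.1, 4.6]
finger_gap: 0.0003
```

```bash
python3 - <<'E'
from h import *
q,_=camera("side");cv2.imwrite("pics/side6.png",cv2.resize(q[180:320,260:430],None,fx=4,fy=4,interpolation=cv2.INTER_CUBIC))
q,_=camera("scene");cv2.imwrite("pics/scene6.png",cv2.resize(q[200:370,230:420],None,fx=4,fy=4,interpolation=cv2.INTER_CUBIC))
s=arm.sense();print(s['time_s'],s['eef_pos'],s['finger_gap'],s['force'])
c=calibration("scene")
for a,ce,b in blobs(q,(22,110,100),(35,255,255),(230,200,420,370),8)[0]: print(a,ce,b,onz(c,[ce],.038))
E
```

```text
9.85 [0.46455469 0.09711216 0.02494468] 0.00026161676568901403 [ 4.21040664 -0.51816272  3.52912891]
131 [346.09160305 270.29770992] [340 264  13  13] [[0.61447389 0.092884   0.038     ]]
101 [302.43564356 304.72277228] [297 300  13  12] [[ 0.60743612 -0.03675651  0.038     ]]
```

View pics/side6.png

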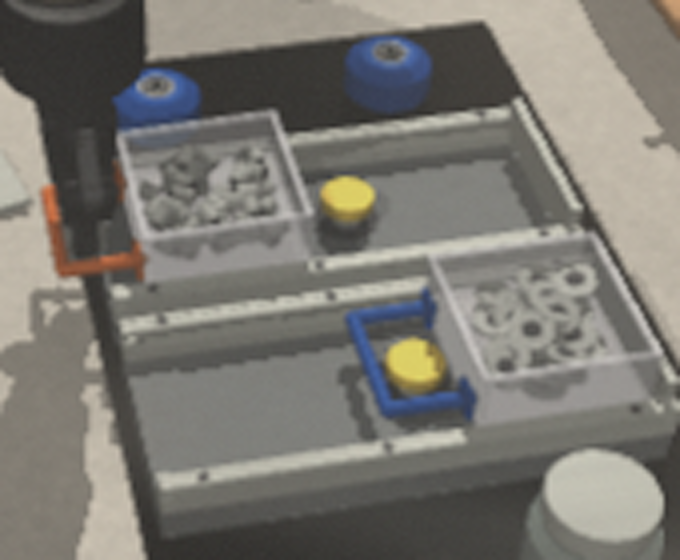

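View pics/scene6.png

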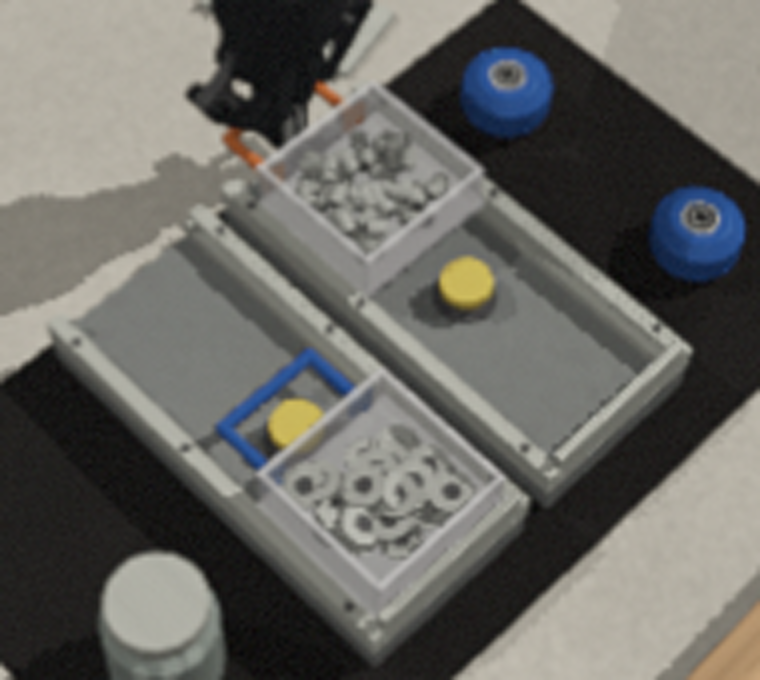

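The tray is in front of its stop and the cap is up behind it, with about 13 mm of room. Now I'll ease off the bar and lift out.

Request:
play_rows --motion '[{"tx":0,"ty":0.16,"tz":0,"wx":0,"wy":0,"wz":0,"grip":1},{"tx":0,"ty":0.14,"tz":0,"wx":0,"wy":0,"wz":0,"grip":1},{"tx":0,"ty":0,"tz":0,"wx":0,"wy":0,"wz":0,"grip":1},{"tx":0,"ty":0,"tz":0,"wx":0,"wy":0,"wz":0,"grip":1}]'

```text
time_s: 10.35
eef_pos: [0.4657, 0.0971, 0.0228]
eef_rot: [0.717, 0.698, -0.004, -0.004]
force: [-7.6, 0.1, 10.8]
finger_gap: -0.0003
```

That was blocked: only 1 mm back, with -7.6 N in x and +10.8 N up. I'll look before moving further.

```bash
python3 - <<'E'
from h import *
q,_=camera("side");cv2.imwrite("pics/side7.png",cv2.resize(q[190:290,250:350],None,fx=6,fy=6,interpolation=cv2.INTER_CUBIC))
q,_=camera("wrist");cv2.imwrite("pics/w7.png",q)
s=arm.sense();print(s['time_s'],s['eef_pos'],s['eef_rot'],s['force'],s['torque'],s['joint_pos'])
E
```

```text
10.45 [0.46565259 0.09713734 0.02282683] [ 0.71654764  0.69751594 -0.0040519  -0.00381898] [-6.35889231 -0.75029737 10.56205063] [-0.04952916  1.18897086  0.00794815] [-7.94359035e-03  1.45030391e-01  2.17880084e+00 -3.63555603e-04
  8.28894266e-01 -1.55157665e+00]
```

View pics/side7.png

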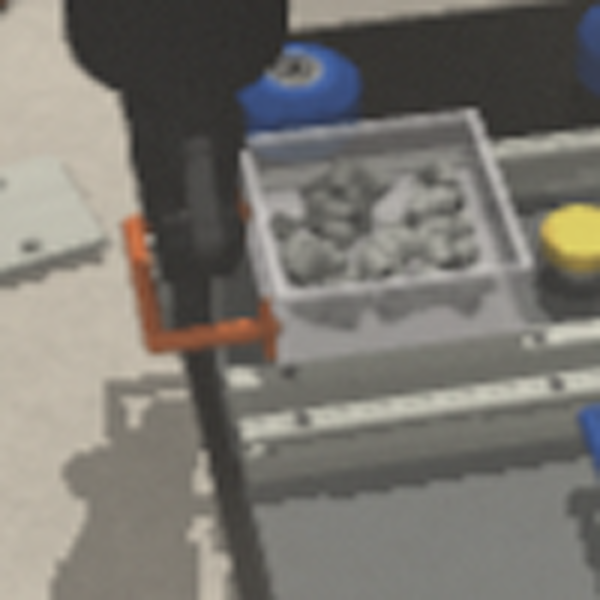

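View pics/w7.png

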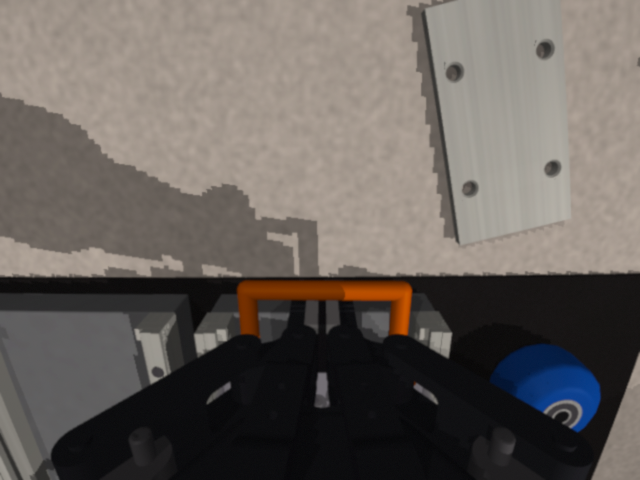

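The hand is at the run's front edge. The fingertips most likely dropped slightly over the end of the base (z fell 0.025 → 0.0228) and caught on it. I'll raise a few mm first, then check that the tool moves back.

Request:
play_rows --motion '[{"tx":0,"ty":0,"tz":-0.1,"wx":0,"wy":0,"wz":0,"grip":1},{"tx":0,"ty":0,"tz":-0.1,"wx":0,"wy":0,"wz":0,"grip":1},{"tx":0,"ty":0,"tz":0,"wx":0,"wy":0,"wz":0,"grip":1},{"tx":0,"ty":0,"tz":0,"wx":0,"wy":0,"wz":0,"grip":1}]'

```text
time_s: 10.95
eef_pos: [0.4693, 0.097, 0.0286]
eef_rot: [0.717, 0.697, -0.0, -0.0]
force: [-0.6, -0.7, -0.2]
finger_gap: 0.0
```

Forces are at zero and the fingertips are free in the loop. Lifting straight out.

Request:
play_rows --motion '[{"tx":0,"ty":0,"tz":-0.3,"wx":0,"wy":0,"wz":0,"grip":1},{"tx":0,"ty":0,"tz":-0.4,"wx":0,"wy":0,"wz":0,"grip":1},{"tx":0,"ty":0,"tz":-0.5,"wx":0,"wy":0,"wz":0,"grip":1},{"tx":0,"ty":0,"tz":-0.8,"wx":0,"wy":0,"wz":0,"grip":1},{"tx":0,"ty":0,"tz":-0.8,"wx":0,"wy":0,"wz":0,"grip":1},{"tx":0,"ty":0,"tz":-0.8,"wx":0,"wy":0,"wz":0,"grip":1},{"tx":0,"ty":0,"tz":-0.8,"wx":0,"wy":0,"wz":0,"grip":1},{"tx":0,"ty":0,"tz":-0.8,"wx":0,"wy":0,"wz":0,"grip":1},{"tx":0,"ty":0,"tz":-0.8,"wx":0,"wy":0,"wz":0,"grip":1},{"tx":0,"ty":0,"tz":0,"wx":0,"wy":0,"wz":0,"grip":1},{"tx":0,"ty":0,"tz":0,"wx":0,"wy":0,"wz":0,"grip":1}]'

```text
time_s: 12.32
eef_pos: [0.4691, 0.097, 0.1785]
eef_rot: [0.717, 0.697, -0.0, -0.0]
force: [0.1, 0.7, -0.5]
finger_gap: 0.0002
```

```bash
python3 - <<'E'
from h import *
c=calibration("wrist");q,_=camera("wrist");cv2.imwrite("pics/w8.png",q)
q2,_=camera("side");cv2.imwrite("pics/side8.png",cv2.resize(q2[180:320,260:430],None,fx=4,fy=4,interpolation=cv2.INTER_CUBIC))
for a,ce,b in blobs(q2,(22,110,110),(35,255,255),(270,190,440,310))[0]: print('side cap',a,ce,onz(calibration("side"),[ce],.038)[0].round(4))
b,l,k=blobs(q,(3,140,60),(16,255,255),(200,100,450,400))
for a,ce,bb in b: print(a,ce,bb)
for u in (300,322,340):
    r=np.where(k[:,u])[0]
    if len(r):
        r=r[r<r.min()+14];print(u,r.min(),r.max(),onz(c,[(u,r.mean())],.04)[0].round(4))
s=arm.sense();print(s['time_s'],s['eef_pos'],s['force'])
E
```

```text
side cap 110 [346.29090909 229.01818182] [0.6122 0.0963 0.038 ]
side cap 139 [363.38129496 270.65467626] [ 0.6095 -0.0342  0.038 ]
1798 [322.93437152 216.77141268] [278 196  91  54]
300 197 205 [0.4505 0.0779 0.04  ]
322 197 206 [0.4514 0.0969 0.04  ]
340 197 206 [0.4518 0.1125 0.04  ]
12.425 [0.46880422 0.09700485 0.17776654] [ 0.48558577  0.13885909 -0.48031942]
```

View pics/side8.png

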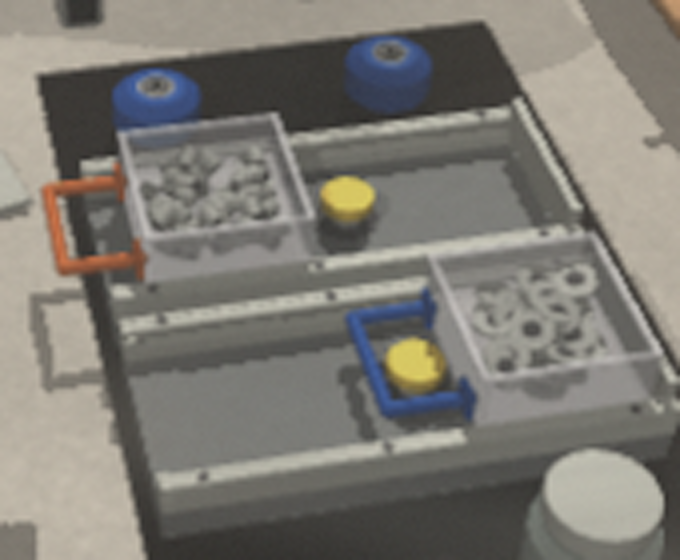

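View pics/w8.png

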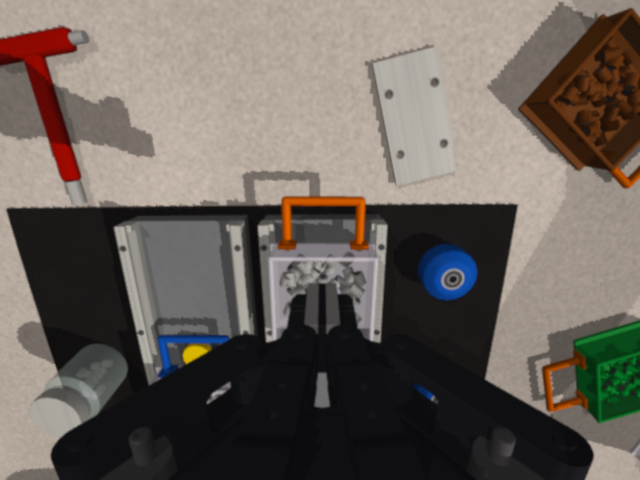

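The bar is now at x 0.451, from 0.590 at the start, so the tray has travelled about 139 mm (121 needed). The tray is flat, the spacer cap is back where it was at full height, and the washer tray and its cap haven't changed. The hand is well clear.

```bash
python3 -c "
from workcell import arm
print(arm.hand_in())"
```

```text
the job is handed in; nothing more can be done
None
```

The spacer tray is at the picking end of its run, with its stop sprung back up behind it. I handed the job in at about 12.4 s of the 35 s allowed. The hand-in gives no verdict, so this rests on my own checks.

**What I did:** I reached down through the orange loop with the fingers closed and pressed the yellow stop (8 N, about 13 mm or more). I kept it down while drawing the tray forward by the loop, then backed off the bar and lifted straight out.

**Last checks:**
- **Travel:** the bar moved from x 0.590 to 0.451 m, so the tray travelled about 139 mm (121 needed).
- **Tray and stop:** the tray lies flat, and its cap shows at the same place as before, at full height.
- **Washer side:** in the side view its cap is at the same position as at the start, and the tray looks unmoved. The wheels and jar look unmoved too.
- **Hand:** it is clear at z 0.178 m, with contact force near zero.

**What disagreed:**
- **Fingertips caught:** on the first try at backing off, they caught on something fixed, probably the front edge of the run's base (about 8 N sideways, 11 N up). Raising 5 mm freed them, and the tray did not shift noticeably.
- **Base height:** the 3 to 5 N of upward force during the draw suggests the base sits 2 to 3 mm higher than I assumed, so the tips may have rubbed on it.
- **Refused calls:** my first two move calls were refused for missing keys, with no motion.

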